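Time and lock a printer's Z-drive pulley

ROBOT

A 6-joint arm with a two-finger parallel gripper is mounted at the origin on the work surface. World frame = base frame: x ahead of the robot, y to its left, z up, the work surface at z = 0. Lengths are in mm, angles in rad, forces in N, time in s.
With the tool pointing down it reaches from about 250 to 800 mm from the base axis. Payload 3.9 kg.
Tool frame: the origin (TCP) lies at the very end of the fingers, on their centre line; the grasp point (between the pads) lies 19 mm behind it; z points along the fingers, y is the line along which they close (so a half turn about z gives the same grasp; the last joint's range is limited). The gripper opens to 85 mm and grips with 20 to 120 N. Pads are 22 mm wide; open, the fingers measure 114 mm over their backs; the gripper's body (76 mm by 85 mm) begins 54 mm behind the grasp point. The pads swing forward as they close: fully open they stand 13 mm farther back than shut.
Start: joints at [1.26, 0.26, -0.138, 1.173, 0, 1.571], TCP at [160.551, 499.839, 231.304] pointing down, gripper open.
Joint ranges: [-2.78, 2.78], [-0.83, 1.72], [-1.28, 1.37], [-1.9, 2.12], [-1.57, 1.48], [-3.14, 3.14]. Speed limits (rad/s): [2.57, 2.57, 3.14, 3.14, 3.14, 3.14].

INTERFACE

Orientations are given as a rotation vector (axis times angle).
In Python, from workcell import r, eyes gives the robot as it stands. The module is installed in compiled form; this text tells all that it offers.
- The arm moves only by the tool move_arm, never from a script. Its argument "moves" is a list of rows, each an object of numbers: "x", "y", "z": the shift along the tool's x, y, z in units of 0.06 m (1.0 is 0.06 m); "rx", "ry", "rz": the turn, a rotation vector about the tool's x, y, z in units of 2 pi rad (1.0 is 2 pi rad). In form: [{"x": .., "y": .., "z": .., "rx": .., "ry": .., "rz": ..}, ...]. A call has 1 to 10 rows; each row shifts and turns the commanded pose from where the row before left it, along the tool's axes as they then stand; what a row does not reach is not made up. A row lasts 1/8 s, in which the tool goes at most 62.5 mm and 10.7 degrees, less where a joint would pass 70% of its speed; a pose out of reach is approached as far as the arm can. A call with a number of a shift or a turn outside -1 to 1 is refused whole. A call with a gripper value outside its range is refused whole. "grip" is the gripper's target within -1 to 1 (fully open at 1, half-way at 0, shut at -1), set as the call begins (left out, the last holds). The fingers move at their own pace and stop on an object; "force" is the grip in N (left out, the last holds). Time passes only in rows, so rows that do not move let the fingers close. It gives the time, the measured TCP pose, the force, the opening and the grip force at its end, in the units of the state.
- r.read_state(): the state, without advancing time (a new reading comes with each control period).
- eyes.capture(name): name is "side" or "top"; returns the picture (420x560x3 uint8, red, green, blue); there is no depth.
- eyes.camera_params(name): a dict with "vfov" (degrees; the focal length in pixels is half the picture's height over the tangent of half this angle, whatever the lens; pixels are square), "cx", "cy" (the principal point, pixels), "cam_to_world" (4x4, takes a point from camera to world coordinates). Camera axes: x right, y up, looking along -z (the intrinsics and any distortion apply to the point x, -y, -z); pixel columns grow to the right and rows downward; lengths in mm; the calibration is good to about 2 mm. A picture is of the moment at which its call begins. camera_params takes no time and is no camera call.
- r.hand_in(): hands the job in; it is judged then, once.
The state is a dict: "clock": time; "joints": joint angles; "qd": joint speeds; "tau": joint torques, N m; "ee_pos": TCP position; "ee_rot": TCP orientation; "ft_force": force on the tool from outside, world axes, zero at the start; "moment": the same for the moment, N m; "grip_width": opening from 0.0 (shut) to 1.0 (fully open); "grip_force": force on a finger pad.
Only numpy, scipy, OpenCV 4.12 (cv2) and the standard library are available. Lean on these libraries where they do the work, as an engineer would, in place of code of your own. Each camera call takes 0.05 s, during which the arm holds its last target. There are 200 camera calls.

TASK

Turn the black pulley by its rim until the white engraved line on it faces the red pointer. Then take the orange-headed locking pin from its blue holder, put it through the hole in the pulley's green pad and, pressing gently, feel for the hole of the housing below (the line is only a rough guide, so swing the pulley a little with the pin) until the pin goes fully home; let go. Leave the other things on the sheet alone.

Things in the scene. Friction and masses are not known exactly. Their poses are not given: they have to be found in the camera images.
- zdrive: Fixed grey housing plate of the Z-drive, 190 x 150 mm, top at z = 30 mm. Origin on the pulley's vertical axis at table height; x axis points horizontally from the axis to the red pointer, z up.
- hub (a point): Top of the pulley's shaft, on its axis, z = 70 mm. Black pulley: rim outer radius 62, inner 52 mm (10 mm wall to pinch), from z = 34 to 70 mm, open inside down to its web at z = 42 mm but for the hub (radius 12, to z = 54) and shaft (radius 5, to z = 70 mm). The axis is rigid; friction about 0.10 Nm (2 N at the rim), no spring: it stays where it is left.
- pointer (a point): Tip of the fixed red pointer, 66 mm from the axis along the housing's x, z = 62 mm; its block stands 86 to 100 mm from the axis, 24 mm wide, up to 64 mm high. The housing's hidden hole lies 40 mm from the axis, 3 to 5.2 mm (0.075 to 0.13 rad) to one side of the ray to the pointer; which side and how far is found by feel.
- mark (a point): White line, 3 mm wide, across the top of the pulley's rim (and down its outside); the point is in the middle of the rim's wall, 57 mm from the axis, z = 70 mm. It starts 0.5 to 1.3 rad anticlockwise (seen from above) of the pointer and faces it when it lies on the ray from the axis to the pointer.
- pin_knob (a point): Centre of the orange knob (20 mm diameter, 30 high) on top of the upright pin, 40 to 85 g; z up along the pin. Below it a steel neck, 16 mm diameter, 40 long, its flat underside (shoulder) 55 mm below this point; then a shank, 8 mm diameter, 34 long. Fully home the shoulder sits on the green pad, this point 97 mm above the table.
- pin_tip (a point): The pin's lower tip, 89 mm below the knob's centre: a flat 7.2 mm wide, bevelled over 2 mm to the 8 mm shank. Resting on the housing's steel it is 30 mm above the table, fully home 8 mm. More than 40 N between pin and drive harms the drive.
- holder: Blue block 60 x 60 x 40 mm, fixed; origin at the centre of its underside. The pin stands in its central 10 mm hole (37 mm deep), shoulder on the block's top; draw it straight up by 40 mm or more.
- print: Bystander: loose black printed bracket, 70 x 50 x 51 mm, origin at the centre of its underside.
- jar: Bystander: loose clear jar, 52 mm diameter, 65 mm high, origin at the centre of its underside.
- scraper: Bystander: loose scraper lying flat, 190 mm long, origin at the middle of its underside.
- pad_hole (a point): Centre of the mouth (z = 42 mm) of the 9 mm vertical hole (its mouth bevelled to 15 mm) through the green pad (8 mm thick) in the pulley's web, on the mark's radius, 40 mm from the axis; it turns with the pulley. 4 mm below the pad lies the steel top of the housing (z = 30 mm) with a 9 mm hole right through it, hidden by the web. A pin resting on the steel can swing the pulley along.
There are look-alikes about, which are no part of the job. Of the things like the part that bears pin_knob, leave any that is purple or turquoise; of the rest the smaller one is meant.

How it is judged (in metres and radians):
On the way:
1. the pulley is turned so that its white line faces the pointer (within 4 mm at the rim), before the pin is drawn from its holder (y of mark in the frame of zdrive between -0.004 and 0.004 m and x of mark in the frame of zdrive above 0.05 m and distance of pin_knob from where it was at the start of the episode below 0.02 m), for 0.3 s.
At the end, for the whole second after the job is handed in: The pin is fully home through pulley pad and housing (tip below 11.5 mm over the table, 40 mm from the axis within 4 mm, within 8 mm of the pointer's ray, leaning less than 0.08 rad), at rest and released, with the white line still within 10 mm of facing the pointer (y of mark in the frame of zdrive between -0.01 and 0.01 m and x of mark in the frame of zdrive above 0.05 m and x of pin_tip in the frame of zdrive between 0.036 and 0.044 m and y of pin_tip in the frame of zdrive between -0.008 and 0.008 m and z of pin_tip in the frame of zdrive below 0.0115 m and angle between pin_knob's own z axis and vertical below 0.08 rad and linear speed of pin below 0.01 m/s); the robot touches nothing.
It fails at once if the pin is pressed with more than 40 N on the pulley or housing (contact force between pin and zdrive above 40 N).
It fails at once if a bystander is moved more than 30 mm (distance of any of print, jar, scraper from where it was at the start of the episode above 0.03 m).
It also fails if it takes over 72 s, if anything falls off the work surface, if the arm or the gripper's body presses on something with over 40 N, if the wrist force passes 120 N, or if a joint passes its speed limit or range.

## Working session

There is one attempt and no reset: what is moved stays moved. The work goes in short steps, Python scripts to look and compute and a tool call to move; the robot and the scene stay as the last step left them, time stands still between calls to the robot, and variables do not carry over. Pictures are saved under pics/ and viewed, at most 10 in all, crops included, and the job is handed in when it is done.

Besides the shell and the picture viewer there is one more tool, called after ">>>" as a command line: name --argument value ..., lists and objects as JSON in quotes. move_arm: Moves the arm, as the interface text tells. Its arguments: {"type":"object","properties":{"moves":{"type":"array"},"grip":{"type":"number"},"force":{"type":"number"}},"required":["moves"]}

```bash
mkdir -p pics; python3 - <<'E'
from workcell import r, eyes
import cv2, numpy as np
for n in("side","top"):
    im=eyes.capture(n); cv2.imwrite(f"pics/{n}0.png",im[:,:,::-1]); p=eyes.camera_params(n); print(n,p)
s=r.read_state(); print({k:np.round(v,3) for k,v in s.items()})
E
```

```text
side {'vfov': 45.2949476415658, 'cx': 279.387905841984, 'cy': 209.64163594130213, 'cam_to_world': array([[-8.69875522e-01,  3.23952759e-01, -3.71982776e-01,
         2.30225572e+02],
       [-4.93270359e-01, -5.72756852e-01,  6.54701414e-01,
         6.90624356e+02],
       [-9.63354730e-04,  7.52996812e-01,  6.58023460e-01,
         7.38378805e+02],
       [ 0.00000000e+00,  0.00000000e+00,  0.00000000e+00,
         1.00000000e+00]])}
top {'vfov': 56.15007262055284, 'cx': 278.9059249544255, 'cy': 208.09660631208928, 'cam_to_world': array([[ 2.05115044e-02,  9.82736491e-01, -1.83870246e-01,
         4.46237941e+02],
       [-9.99787806e-01,  2.05116765e-02, -1.90122636e-03,
         3.69323487e+01],
       [ 1.90308250e-03,  1.83870227e-01,  9.82948685e-01,
         9.38933180e+02],
       [ 0.00000000e+00,  0.00000000e+00,  0.00000000e+00,
         1.00000000e+00]])}
{'clock': np.float64(0.1), 'joints': array([ 1.26 ,  0.261, -0.139,  1.173, -0.   ,  1.571]), 'qd': array([ 0.002, -0.002,  0.004,  0.001, -0.001,  0.001]), 'tau': array([-0.0000e+00, -4.0651e+01,  2.5453e+01,  1.0000e-02,  0.0000e+00,
        0.0000e+00]), 'ee_pos': array([160.389, 499.256, 230.543]), 'ee_rot': array([-4.860e-01, -3.103e+00,  3.000e-03]), 'ft_force': array([ 0.561,  0.027, -0.336]), 'moment': array([-0.039,  0.042,  0.041]), 'grip_force': np.float64(0.0), 'grip_width': np.float64(1.003)}
```

View pics/top0.png

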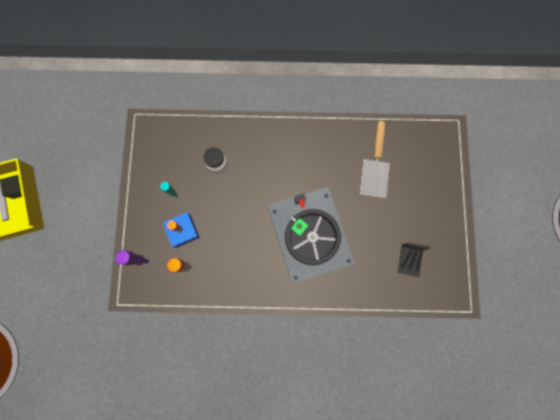

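View pics/side0.png

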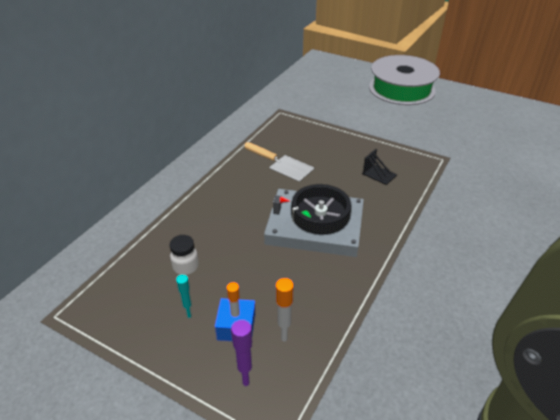

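Candidates for the pin: orange knob standing in the blue holder (top 172,226; side 233,290), larger orange one free-standing (top 175,265; side 285,290), purple (top 123,257), turquoise (top 166,187). I choose the smaller orange one, the one in the holder. The pulley is at top (312,237), with its pointer at (301,203) and the green pad at (299,227).

```bash
cat > h.py <<'E'
import cv2, numpy as np
from workcell import r, eyes
def ray(n,u,v):
    p=eyes.camera_params(n); M=p['cam_to_world']; f=210/np.tan(np.radians(p['vfov'])/2)
    d=M[:3,:3]@np.array([(u-p['cx'])/f,-(v-p['cy'])/f,-1]); return M[:3,3],d
def plane(n,u,v,z):
    o,d=ray(n,u,v); return o+d*(z-o[2])/d[2]
def two(a,b):
    (o,d),(q,e)=ray('side',*a),ray('top',*b)
    s=np.linalg.lstsq(np.c_[d,-e],q-o,rcond=None)[0]; A=o+d*s[0];B=q+e*s[1]; return (A+B)/2,np.linalg.norm(A-B)
def proj(n,P):
    p=eyes.camera_params(n); M=p['cam_to_world']; f=210/np.tan(np.radians(p['vfov'])/2)
    c=M[:3,:3].T@(np.array(P)-M[:3,3]); return np.array([p['cx']-f*c[0]/c[2],p['cy']+f*c[1]/c[2]])
RNG={'orange':((5,150,120),(18,255,255)),'green':((50,120,80),(75,255,255)),'blue':((105,150,80),(125,255,255)),'red':((0,170,120),(4,255,255))}
def blobs(im,c,mn=8):
    h=cv2.cvtColor(im,cv2.COLOR_RGB2HSV); m=cv2.inRange(h,*map(np.array,RNG[c]))
    if c=='red': m|=cv2.inRange(h,np.array((174,170,120)),np.array((180,255,255)))
    n,l,st,ce=cv2.connectedComponentsWithStats(m)
    return [(ce[i].round(1),st[i].tolist()) for i in range(1,n) if st[i][4]>=mn]
E
python3 - <<'E'
from h import *
for n in('side','top'):
    im=cv2.imread(f'pics/{n}0.png')[:,:,::-1].copy()
    for c in RNG: print(n,c,blobs(im,c))
t=cv2.imread('pics/top0.png');s=cv2.imread('pics/side0.png')
k=lambda i,x,y,w,h:cv2.resize(i[y:y+h,x:x+w],(400,300),interpolation=cv2.INTER_CUBIC)
cv2.imwrite('pics/c.png',np.vstack([np.hstack([k(t,252,180,120,90),k(s,260,170,120,90)]),np.hstack([k(t,120,190,120,90),k(s,180,260,120,90)])]))
E
```

```text
side orange [(array([284. , 292.6]), [275, 278, 19, 29, 373]), (array([232.6, 291.3]), [226, 282, 13, 20, 175])]
side green [(array([401.6,  91. ]), [375, 78, 57, 23, 730]), (array([306.1, 213.3]), [301, 210, 11, 8, 54])]
side blue [(array([232.3, 316.8]), [215, 298, 40, 43, 929])]
side red [(array([282.5, 199.7]), [280, 198, 7, 4, 23])]
top orange [(array([172.6, 225.5]), [168, 222, 9, 8, 31]), (array([174.3, 264.5]), [167, 258, 15, 14, 79])]
top green [(array([299.2, 226.3]), [292, 218, 16, 17, 152])]
top blue [(array([181.9, 230.4]), [164, 213, 33, 33, 555])]
top red [(array([301.6, 202.6]), [299, 200, 5, 7, 25])]
```

View pics/c.png

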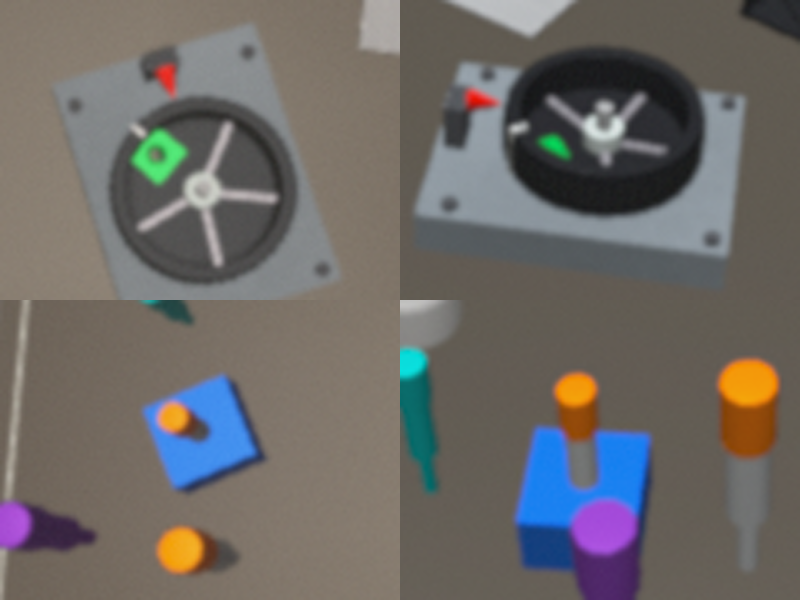

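The crops confirm the target: the smaller orange knob stands in the blue holder. In the top view, shaft top is at (312.9,236.7), pointer tip (303.9,209.1), mark (293.4,218.7) and pad hole (299.1,226.2). In the side view, shaft top is at (321.2,202.1), pointer tip (290,200.9), mark (295.4,208.4) and knob top (232.8,286.4).

```bash
python3 - <<'E'
from h import *
S=dict(hub=((321.2,202.1),(312.9,236.7),70),ptr=((290,200.9),(303.9,209.1),62),mark=((295.4,208.4),(293.4,218.7),70),knobtop=((232.8,286.4),(171.8,224.7),150))
R={}
for k,(a,b,z) in S.items():
    P,e=two(a,b); R[k]=(plane('top',*b,z)+plane('side',*a,z))/2
    print(k,P.round(1),'gap',e.round(1),'top@z',plane('top',*b,z)[:2].round(1),'side@z',plane('side',*a,z)[:2].round(1))
print('pad',plane('top',299.1,226.2,42).round(1))
for z in (40,):print('holder',[plane('top',120+x*.3,190+y*.3,40)[:2].round(0) for x,y in((227,76),(143,109),(262-3,157),(180,190))])
for k in('ptr','mark'):
    d=R[k]-R['hub']; print(k,np.hypot(*d[:2]).round(1),np.arctan2(d[1],d[0]).round(3))
d=plane('top',299.1,226.2,42)-plane('top',312.9,236.7,70);print('padang',np.hypot(*d[:2]),np.arctan2(d[1],d[0]))
E
```

```text
hub [545.7 -38.2  68.9] gap 0.6 top@z [545.9 -38. ] side@z [545.  -37.1]
ptr [608.5 -18.4  60.8] gap 1.7 top@z [609.1 -18. ] side@z [607.  -17.3]
mark [584.1   5.2  68.5] gap 3.2 top@z [585.4   5.7] side@z [581.7   6.3]
knobtop [560.  265.3 108.1] gap 2.0 top@z [555.2 254.2] side@z [537.1 293.4]
pad [572.7  -8.6  42. ]
holder [array([599., 249.]), array([575., 305.]), array([543., 223.]), array([519., 276.])]
ptr 65.7 0.308
mark 57.9 0.852
padang 39.773813061758126 0.8322375691651394
```

```bash
cat >> h.py <<'E'
from scipy.spatial.transform import Rotation as Ro
def pose():
    s=r.read_state(); Rm=Ro.from_rotvec(s['ee_rot']).as_matrix(); return np.array(s['ee_pos']),Rm,s
def go(P,th=None):
    p,Rm,s=pose(); y=np.arctan2(Rm[1,1],Rm[0,1])
    print('t',round(float(s['clock']),2),'pos',p.round(1),'yaw',y.round(3),'tilt',np.degrees(np.arccos(-Rm[2,2])).round(2),'F',np.round(s['ft_force'],1),'w',round(float(s['grip_width']),3))
    if P is not None: print(' shift units',((Rm.T@(np.array(P)-p))/60).round(3), 'tilt fix', (Ro.from_matrix(Rm.T@np.array([[-np.sin(y),np.cos(y),0],[np.cos(y),np.sin(y),0],[0,0,-1]]).T).as_rotvec()/2/np.pi).round(4))
    if th is not None: print(' rz', ((y-th)/2/np.pi).round(4))
E
python3 -c "
from h import *
print(plane('top',171.8,224.7,110),plane('side',232.8,286.4,110))"
```

```text
[560.67917423 265.25444874 110.        ] [558.0031442  266.40748086 110.        ]
```

>>> move_arm --moves '[{"rz": 0.0263}, {"rz": 0.0263}, {"rz": 0.0263}, {"rz": 0.0263}, {"rz": 0.0263}, {"rz": 0.0263}, {}]' --grip -0.2 --force 40

```text
invalid input
```

```bash
python3 -c "
from h import *
go((490.6,-52.9,110),.27)"
```

```text
t 0.1 pos [160.4 499.3 230.5] yaw 1.26 tilt 0.1 F [ 0.6  0.  -0.3] w 1.003
 shift units [-8.054 -7.075  2.022] tilt fix [-0.0003  0.      0.    ]
 rz 0.1576
```

>>> move_arm --moves '[{"x": 0, "y": 0, "z": 0, "rx": 0, "ry": 0, "rz": 0.0263}, {"x": 0, "y": 0, "z": 0, "rx": 0, "ry": 0, "rz": 0.0263}, {"x": 0, "y": 0, "z": 0, "rx": 0, "ry": 0, "rz": 0.0263}, {"x": 0, "y": 0, "z": 0, "rx": 0, "ry": 0, "rz": 0.0263}, {"x": 0, "y": 0, "z": 0, "rx": 0, "ry": 0, "rz": 0.0263}, {"x": 0, "y": 0, "z": 0, "rx": 0, "ry": 0, "rz": 0.0263}, {"x": 0, "y": 0, "z": 0, "rx": 0, "ry": 0, "rz": 0}]' --grip -0.2 --force 40

```text
clock: 0.98
ee_pos: [160.4, 499.5, 230.9]
ee_rot: [1.901, 2.5, -0.001]
ft_force: [-0.2, 0.7, -0.2]
grip_width: 0.401
grip_force: 0.0
```

```bash
python3 -c "
from h import *
go((490.6,-52.9,110),.27)"
```

```text
t 0.97 pos [160.4 499.5 230.9] yaw 0.27 tilt 0.06 F [-0.2  0.7 -0.2] w 0.401
 shift units [-10.34    2.844   2.022] tilt fix [-0.0001  0.0001  0.    ]
 rz 0.0001
```

>>> move_arm --moves '[{"x": -0.8, "y": 0.22, "z": 0, "rx": 0, "ry": 0, "rz": 0}, {"x": -0.8, "y": 0.22, "z": 0, "rx": 0, "ry": 0, "rz": 0}, {"x": -0.8, "y": 0.22, "z": 0, "rx": 0, "ry": 0, "rz": 0}, {"x": -0.8, "y": 0.22, "z": 0, "rx": 0, "ry": 0, "rz": 0}, {"x": -0.8, "y": 0.22, "z": 0, "rx": 0, "ry": 0, "rz": 0}, {"x": -0.8, "y": 0.22, "z": 0, "rx": 0, "ry": 0, "rz": 0}, {"x": -0.8, "y": 0.22, "z": 0, "rx": 0, "ry": 0, "rz": 0}, {"x": -0.8, "y": 0.22, "z": 0, "rx": 0, "ry": 0, "rz": 0}, {"x": -0.8, "y": 0.22, "z": 0, "rx": 0, "ry": 0, "rz": 0}, {"x": -0.8, "y": 0.22, "z": 0, "rx": 0, "ry": 0, "rz": 0}]'

```text
clock: 2.22
ee_pos: [415.7, 70.5, 231.3]
ee_rot: [1.9, 2.502, 0.001]
ft_force: [1.2, 0.8, -0.6]
grip_width: 0.399
grip_force: 0.0
```

>>> move_arm --moves '[{"x": -0.8, "y": 0.22, "z": 0.3, "rx": 0, "ry": 0, "rz": 0}, {"x": -0.8, "y": 0.22, "z": 0.4, "rx": 0, "ry": 0, "rz": 0}, {"x": -0.74, "y": 0.2, "z": 0.4, "rx": 0, "ry": 0, "rz": 0}, {"x": 0, "y": 0, "z": 0.5, "rx": 0, "ry": 0, "rz": 0}, {"x": 0, "y": 0, "z": 0.4, "rx": 0, "ry": 0, "rz": 0}, {"x": 0, "y": 0, "z": 0, "rx": 0, "ry": 0, "rz": 0}]'

```text
clock: 2.98
ee_pos: [487.4, -53.1, 109.5]
ee_rot: [-1.899, -2.497, 0.004]
ft_force: [-0.5, 0.2, 0.5]
grip_width: 0.403
grip_force: 0.0
```

```bash
python3 - <<'E'
from h import *
go((490.6,-52.9,48),.27)
t=eyes.capture('top')[:,:,::-1];s=eyes.capture('side')[:,:,::-1]
k=lambda i,x,y,w,h:cv2.resize(i[y:y+h,x:x+w],(400,300),interpolation=cv2.INTER_CUBIC)
cv2.imwrite('pics/c2.png',np.hstack([k(t,252,180,120,90),k(s,260,160,140,105)]))
E
```

```text
t 2.98 pos [487.4 -53.1 109.5] yaw 0.27 tilt 0.29 F [-0.5  0.2  0.5] w 0.403
 shift units [-0.013  0.057  1.024] tilt fix [-0.0007 -0.0003 -0.    ]
 rz 0.0
```

View pics/c2.png

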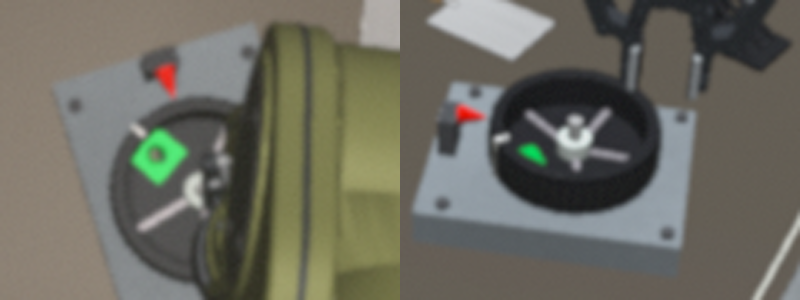

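The view shows the two fingers straddling the near rim from above (side tips at about (340,193) and (364,194)). The mark and pointer are still visible. Next: descend and pinch.

>>> move_arm --moves '[{"x": -0.013, "y": 0.055, "z": 0.2, "rx": 0, "ry": 0, "rz": 0}, {"x": 0, "y": 0, "z": 0.2, "rx": 0, "ry": 0, "rz": 0}, {"x": 0, "y": 0, "z": 0.2, "rx": 0, "ry": 0, "rz": 0}, {"x": 0, "y": 0, "z": 0.2, "rx": 0, "ry": 0, "rz": 0}, {"x": 0, "y": 0, "z": 0.2, "rx": 0, "ry": 0, "rz": 0}, {"x": 0, "y": 0, "z": 0, "rx": 0, "ry": 0, "rz": 0}]'

```text
clock: 3.82
ee_pos: [491.7, -52.9, 50.1]
ee_rot: [-1.903, -2.497, 0.002]
ft_force: [-0.6, 0.2, 0.5]
grip_width: 0.4
grip_force: 0.0
```

>>> move_arm --moves '[{"x": 0, "y": 0, "z": 0, "rx": 0, "ry": 0, "rz": 0}, {"x": 0, "y": 0, "z": 0, "rx": 0, "ry": 0, "rz": 0}, {"x": 0, "y": 0, "z": 0, "rx": 0, "ry": 0, "rz": 0}, {"x": 0, "y": 0, "z": 0, "rx": 0, "ry": 0, "rz": 0}, {"x": 0, "y": 0, "z": 0, "rx": 0, "ry": 0, "rz": 0}, {"x": 0, "y": 0, "z": 0, "rx": 0, "ry": 0, "rz": 0}]' --grip -1 --force 25

```text
clock: 4.58
ee_pos: [491.2, -52.1, 51.5]
ee_rot: [-1.901, -2.497, 0.0]
ft_force: [-3.7, 3.6, 4.1]
grip_width: 0.104
grip_force: 23.7
```

```bash
python3 - <<'E'
from h import *
go((490.6,-52.9,48),.27)
# arc rows of 0.055 rad about hub: tool at radius -57 along tool y; th decreases
R=57;d=.053
print('per row x',-R*np.sin(-d)*0, (R*np.sin(d)/60).round(4),((R*(1-np.cos(d)))/60).round(4),'rz',d/2/np.pi)
E
```

```text
t 4.58 pos [491.2 -52.1  51.5] yaw 0.27 tilt 0.18 F [-3.7  3.6  4.1] w 0.104
 shift units [-0.011 -0.013  0.058] tilt fix [-0.0003 -0.0004 -0.    ]
 rz -0.0001
per row x 0.0 0.0503 0.0013 rz 0.008435211983870454
```

>>> move_arm --moves '[{"x": 0.0475, "y": 0.0012, "z": 0, "rx": 0, "ry": 0, "rz": 0.00796}, {"x": 0.0475, "y": 0.0012, "z": 0, "rx": 0, "ry": 0, "rz": 0.00796}, {"x": 0.0475, "y": 0.0012, "z": 0, "rx": 0, "ry": 0, "rz": 0.00796}, {"x": 0.0475, "y": 0.0012, "z": 0, "rx": 0, "ry": 0, "rz": 0.00796}, {"x": 0.0475, "y": 0.0012, "z": 0, "rx": 0, "ry": 0, "rz": 0.00796}, {"x": 0.0475, "y": 0.0012, "z": 0, "rx": 0, "ry": 0, "rz": 0.00796}, {"x": 0.0475, "y": 0.0012, "z": 0, "rx": 0, "ry": 0, "rz": 0.00796}, {"x": 0.0475, "y": 0.0012, "z": 0, "rx": 0, "ry": 0, "rz": 0.00796}, {"x": 0.0475, "y": 0.0012, "z": 0, "rx": 0, "ry": 0, "rz": 0.00796}, {"x": 0.0475, "y": 0.0012, "z": 0, "rx": 0, "ry": 0, "rz": 0.00796}]'

```text
clock: 5.82
ee_pos: [491.1, -23.5, 51.5]
ee_rot: [-2.461, -1.947, -0.0]
ft_force: [-3.5, 3.9, 2.5]
grip_width: 0.102
grip_force: 23.6
```

```bash
python3 - <<'E'
from h import *
go(None)
t=eyes.capture('top')[:,:,::-1];s=eyes.capture('side')[:,:,::-1]
k=lambda i,x,y,w,h:cv2.resize(i[y:y+h,x:x+w],(400,300),interpolation=cv2.INTER_CUBIC)
cv2.imwrite('pics/c3.png',np.hstack([k(t,282,190,60,45),k(s,270,180,80,60)]))
E
```

```text
t 5.83 pos [491.1 -23.5  51.5] yaw -0.232 tilt 0.17 F [-3.5  3.9  2.5] w 0.102
```

View pics/c3.png

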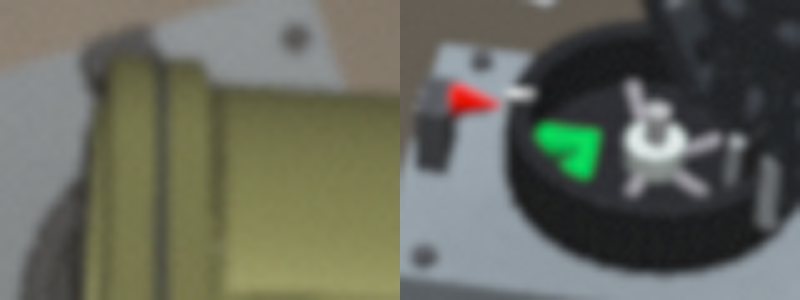

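The side view shows the mark at about (294.0,199.0), pointer tip (290,200.6) and shaft top (321.8,202.4), so they are nearly in line. The arm hides the top view.

```bash
python3 - <<'E'
from h import *
h=plane('side',321.5,202.3,70)
for n,u,v,z in(('m',294,199,70),('m0',295.4,208.4,70),('p',290,200.7,62)):
    d=plane('side',u,v,z)-h; print(n,np.hypot(*d[:2]),np.arctan2(d[1],d[0]))
# expected pixels for mark at angles, hub top-view
H=np.array([545.5,-37.7,0])
for a in(.27,.29,.31,.33): print(a,proj('side',H+[57*np.cos(a),57*np.sin(a),70])-proj('side',H+[0,0,70]))
E
```

```text
m 57.19244374026866 0.32923127501404925
m0 57.26403631658664 0.8543721107219262
p 65.95312059366057 0.29174987780976486
0.27 [-27.06185479  -4.30166325]
0.29 [-27.17862502  -3.95946037]
0.31 [-27.28480331  -3.61513815]
0.33 [-27.38032272  -3.26882572]
```

>>> move_arm --moves '[{"x": 0.0285, "y": 0.0004, "z": 0, "rx": 0, "ry": 0, "rz": 0.0048}, {"x": 0, "y": 0, "z": 0, "rx": 0, "ry": 0, "rz": 0}, {"x": 0, "y": 0, "z": 0, "rx": 0, "ry": 0, "rz": 0}]'

```text
clock: 6.3
ee_pos: [491.6, -21.6, 51.5]
ee_rot: [-2.488, -1.912, -0.001]
ft_force: [-3.3, 4.2, 2.6]
grip_width: 0.101
grip_force: 23.9
```

>>> move_arm --moves '[{"x": 0, "y": 0, "z": 0, "rx": 0, "ry": 0, "rz": 0}, {"x": 0, "y": 0, "z": 0, "rx": 0, "ry": 0, "rz": 0}, {"x": 0, "y": 0, "z": 0, "rx": 0, "ry": 0, "rz": 0}, {"x": 0, "y": 0, "z": -0.5, "rx": 0, "ry": 0, "rz": 0}, {"x": 0, "y": 0, "z": -0.8, "rx": 0, "ry": 0, "rz": 0}, {"x": 0.3, "y": 0, "z": -0.8, "rx": 0, "ry": 0, "rz": 0}, {"x": 0.8, "y": 0, "z": -0.6, "rx": 0, "ry": 0, "rz": 0}, {"x": 0.8, "y": 0, "z": 0, "rx": 0, "ry": 0, "rz": 0}, {"x": 0.8, "y": 0, "z": 0, "rx": 0, "ry": 0, "rz": 0}, {"x": 0.8, "y": 0, "z": 0, "rx": 0, "ry": 0, "rz": 0}]' --grip -0.2

```text
clock: 7.55
ee_pos: [547.7, 181.1, 213.6]
ee_rot: [2.492, 1.912, 0.001]
ft_force: [1.6, 0.1, 1.5]
grip_width: 0.403
grip_force: 0.0
```

```bash
python3 - <<'E'
from h import *
go((559.5,265.5,180),-.26)
t=eyes.capture('top')[:,:,::-1];s=eyes.capture('side')[:,:,::-1]
cv2.imwrite('pics/t4.png',t)
k=lambda i,x,y,w,h:cv2.resize(i[y:y+h,x:x+w],(400,300),interpolation=cv2.INTER_CUBIC)
cv2.imwrite('pics/c4.png',np.vstack([np.hstack([k(t,282,190,60,45),k(s,270,180,80,60)]),np.hstack([k(t,252,190,120,90),k(s,180,240,120,90)])]))
E
```

```text
t 7.55 pos [547.7 181.1 213.6] yaw -0.262 tilt 0.06 F [1.6 0.1 1.5] w 0.403
 shift units [ 1.41  -0.175  0.559] tilt fix [ 0.0002 -0.      0.    ]
 rz -0.0003
```

View pics/c4.png

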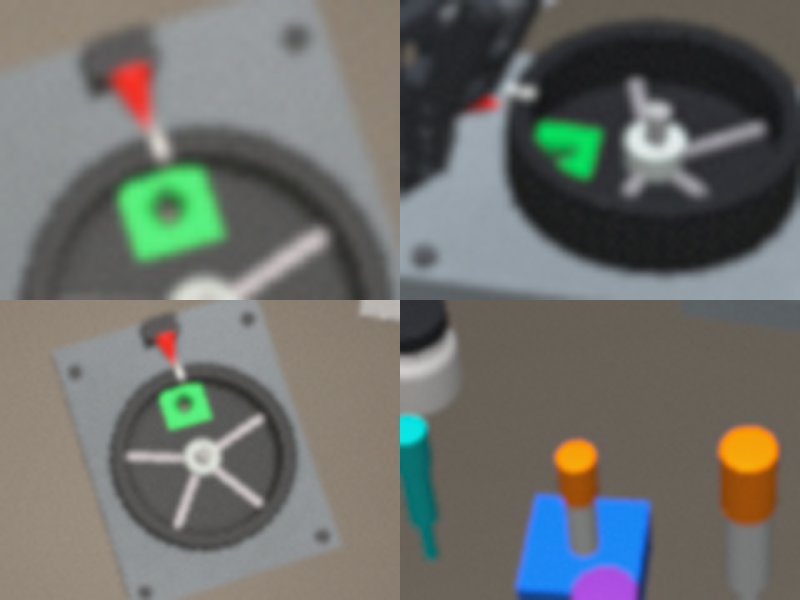

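In the top view the pulley now shows mark (306.0,212.0), pointer tip (304.8,208.8), pad hole (307.0,221.5) and shaft (312.7,237.0). The pin is untouched.

```bash
python3 - <<'E'
from h import *
h=plane('top',312.7,237.0,70);print(h)
g=lambda n,u,v,z:print(n,(q:=plane('top',u,v,z)).round(1),np.hypot(*(q-h)[:2]).round(1),np.arctan2(*(q-h)[[1,0]]).round(3))
g('mark',306,212.05,70);g('ptr',304.8,208.75,62);g('pad',307.05,221.5,42)
g('base of ptr',282+132/6.667,190+67/6.667,62)
# plate bolts/edges orientation: lower-left crop, corners z=30
c=lambda x,y:plane('top',252+x*.3,190+(y-300)*.3,30)
A,B,C,D=c(75,372),c(248,319),c(145,593),c(322,537)
for P,Q in((C,A),(D,B)): print('x axis',np.arctan2(*(Q-P)[[1,0]]).round(3))
for P,Q in((B,A),(D,C)): print('y axis',(np.arctan2(*(Q-P)[[1,0]])-np.pi/2).round(3))
print('bolt centre',((A+B+C+D)/4).round(1))
E
```

```text
[545.21657346 -37.57035871  70.        ]
mark [601.  -22.3  70. ] 57.9 0.267
ptr [610.  -20.1  62. ] 67.1 0.264
pad [584.  -26.8  42. ] 40.2 0.271
base of ptr [630.  -13.1  62. ] 88.2 0.281
x axis 0.325
x axis 0.321
y axis 0.323
y axis 0.322
bolt centre [551.9 -37.5  30. ]
```

>>> move_arm --moves '[{"x": 0.7, "y": -0.09, "z": 0, "rx": 0, "ry": 0, "rz": 0}, {"x": 0.71, "y": -0.085, "z": 0, "rx": 0, "ry": 0, "rz": 0}, {"x": 0, "y": 0, "z": 0, "rx": 0, "ry": 0, "rz": 0.0263}, {"x": 0, "y": 0, "z": 0, "rx": 0, "ry": 0, "rz": 0.0263}, {"x": 0, "y": 0, "z": 0, "rx": 0, "ry": 0, "rz": 0.0263}, {"x": 0, "y": 0, "z": 0, "rx": 0, "ry": 0, "rz": 0.0263}, {"x": 0, "y": 0, "z": 0, "rx": 0, "ry": 0, "rz": 0.0263}, {"x": 0, "y": 0, "z": 0.5, "rx": 0, "ry": 0, "rz": 0.0263}, {"x": 0, "y": 0, "z": 0.5, "rx": 0, "ry": 0, "rz": 0}, {"x": 0, "y": 0, "z": 0, "rx": 0, "ry": 0, "rz": 0}]' --grip 0.0

```text
clock: 8.9
ee_pos: [568.7, 232.1, 150.9]
ee_rot: [-3.061, -0.579, 0.018]
ft_force: [-0.5, 0.1, 0.4]
grip_width: 0.501
grip_force: 0.0
```

```bash
python3 - <<'E'
from h import *
go((559.5,265.6,79),-1.25)
print(r.read_state()['joints'])
im=eyes.capture('side');print(blobs(im,'orange'))
s=im[:,:,::-1]
cv2.imwrite('pics/c5.png',cv2.resize(s[230:335,170:310],(560,420),interpolation=cv2.INTER_CUBIC))
E
```

```text
t 8.9 pos [568.7 232.1 150.9] yaw -1.197 tilt 1.65 F [-0.5  0.1  0.4] w 0.501
 shift units [ 0.069 -0.543  1.214] tilt fix [-0.0045  0.0011  0.    ]
 rz 0.0084
[ 0.37277371  0.45763397 -0.0509454   1.06890436  0.02808483  3.14033002]
[(array([284.1, 294.2]), [275, 278, 19, 29, 331]), (array([232.9, 292.4]), [226, 282, 13, 20, 152])]
```

View pics/c5.png

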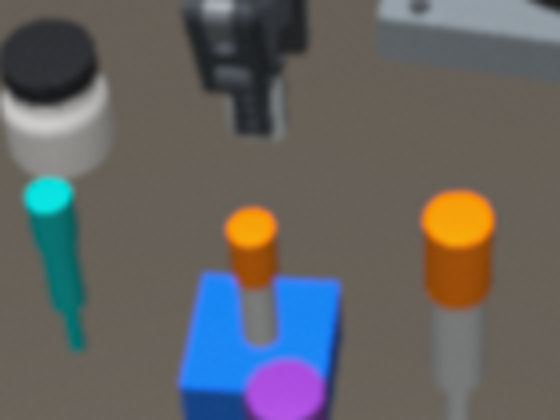

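The gripper hovers beyond the pin at crop (255,130), with the knob at crop (250,228). Joint 6 has reached its limit, so I back off the yaw.

>>> move_arm --moves '[{"x": 0, "y": 0, "z": 0, "rx": 0, "ry": 0, "rz": -0.0236}, {"x": 0, "y": 0, "z": 0, "rx": 0, "ry": 0, "rz": -0.0236}, {"x": 0, "y": 0, "z": 0, "rx": 0, "ry": 0, "rz": 0}]'

```text
clock: 9.32
ee_pos: [571.5, 234.6, 155.1]
ee_rot: [-2.94, -1.025, -0.001]
ft_force: [1.0, 0.6, -0.7]
grip_width: 0.502
grip_force: 0.0
```

```bash
python3 - <<'E'
from h import *
go((559.5,265.6,130),-.9)
print(r.read_state()['joints'])
E
```

```text
t 9.32 pos [571.5 234.6 155.1] yaw -0.9 tilt 1.62 F [ 1.   0.6 -0.7] w 0.502
 shift units [ 0.16  -0.519  0.434] tilt fix [-0.0042 -0.0016 -0.    ]
 rz 0.0
[ 0.37479373  0.45455504 -0.04461356  1.0695915   0.02824751  2.84568072]
```

>>> move_arm --moves '[{"x": 0, "y": 0, "z": 0, "rx": -0.0042, "ry": -0.0016, "rz": 0}, {"x": 0.16, "y": -0.5, "z": 0, "rx": 0, "ry": 0, "rz": 0}, {"x": 0, "y": 0, "z": 0, "rx": 0, "ry": 0, "rz": 0}]'

```text
clock: 9.7
ee_pos: [559.0, 265.3, 153.7]
ee_rot: [2.965, 1.038, -0.003]
ft_force: [-0.4, -1.0, 0.3]
grip_width: 0.504
grip_force: 0.0
```

```bash
python3 - <<'E'
from h import *
go((559.5,265.6,79),-.9)
E
```

```text
t 9.7 pos [559.  265.3 153.7] yaw -0.897 tilt 0.11 F [-0.4 -1.   0.3] w 0.504
 shift units [0.012 0.002 1.246] tilt fix [-0.0001  0.0003  0.    ]
 rz 0.0004
```

>>> move_arm --moves '[{"x": 0.01, "y": 0, "z": 0.25, "rx": 0, "ry": 0, "rz": 0}, {"x": 0, "y": 0, "z": 0.25, "rx": 0, "ry": 0, "rz": 0}, {"x": 0, "y": 0, "z": 0.25, "rx": 0, "ry": 0, "rz": 0}, {"x": 0, "y": 0, "z": 0.25, "rx": 0, "ry": 0, "rz": 0}, {"x": 0, "y": 0, "z": 0.2, "rx": 0, "ry": 0, "rz": 0}, {"x": 0, "y": 0, "z": 0, "rx": 0, "ry": 0, "rz": 0}]'

```text
clock: 10.45
ee_pos: [558.8, 263.2, 79.9]
ee_rot: [2.966, 1.035, -0.008]
ft_force: [0.3, 0.3, -0.6]
grip_width: 0.499
grip_force: 0.0
```

>>> move_arm --moves '[{"x": 0, "y": 0, "z": 0, "rx": 0, "ry": 0, "rz": 0}, {"x": 0, "y": 0, "z": 0, "rx": 0, "ry": 0, "rz": 0}, {"x": 0, "y": 0, "z": 0, "rx": 0, "ry": 0, "rz": 0}, {"x": 0, "y": 0, "z": 0, "rx": 0, "ry": 0, "rz": 0}, {"x": 0, "y": 0, "z": 0, "rx": 0, "ry": 0, "rz": 0}]' --grip -1 --force 40

```text
clock: 11.08
ee_pos: [560.0, 264.3, 82.0]
ee_rot: [-2.965, -1.036, 0.002]
ft_force: [-1.9, 2.0, 4.9]
grip_width: 0.221
grip_force: 39.2
```

```bash
python3 - <<'E'
from h import *
go((559.5,265.6,140),-.9)
im=eyes.capture('side');print(blobs(im,'orange'))
E
```

```text
t 11.07 pos [560.  264.3  82. ] yaw -0.899 tilt 0.1 F [-1.9  2.   4.9] w 0.221
 shift units [ 0.006 -0.023 -0.966] tilt fix [-0.0002  0.0002  0.    ]
 rz 0.0002
[(array([507.5,  85.8]), [506, 81, 4, 11, 12]), (array([284. , 294.3]), [275, 278, 19, 29, 329])]
```

>>> move_arm --moves '[{"x": 0, "y": 0, "z": -0.2, "rx": 0, "ry": 0, "rz": 0}, {"x": 0, "y": 0, "z": -0.3, "rx": 0, "ry": 0, "rz": 0}, {"x": 0, "y": 0, "z": -0.3, "rx": 0, "ry": 0, "rz": 0}, {"x": 0, "y": 0, "z": -0.4, "rx": 0, "ry": 0, "rz": 0}, {"x": 0, "y": 0, "z": -0.5, "rx": 0, "ry": 0, "rz": 0}, {"x": 0, "y": 0, "z": 0, "rx": 0, "ry": 0, "rz": 0}]'

```text
clock: 11.88
ee_pos: [562.0, 263.8, 186.3]
ee_rot: [2.965, 1.035, 0.004]
ft_force: [0.9, 0.0, -0.4]
grip_width: 0.221
grip_force: 39.0
```

```bash
python3 - <<'E'
from h import *
go((584,-26.6,180),-1.26)
im=eyes.capture('side');print(blobs(im,'orange')); im=eyes.capture('top');print(blobs(im,'orange'))
E
```

```text
t 11.88 pos [562.  263.8 186.3] yaw -0.899 tilt 0.17 F [ 0.9  0.  -0.4] w 0.221
 shift units [-2.725  4.017  0.106] tilt fix [ 0.0003 -0.0004  0.    ]
 rz 0.0574
[(array([284.1, 294.3]), [275, 278, 19, 29, 330])]
[(array([160. , 218.6]), [157, 216, 7, 6, 30]), (array([174.8, 264.8]), [167, 258, 15, 14, 72])]
```

>>> move_arm --moves '[{"x": -0.34, "y": 0.5, "z": 0, "rx": 0, "ry": 0, "rz": 0}, {"x": -0.34, "y": 0.5, "z": 0, "rx": 0, "ry": 0, "rz": 0}, {"x": -0.34, "y": 0.5, "z": 0, "rx": 0, "ry": 0, "rz": 0}, {"x": -0.34, "y": 0.5, "z": 0, "rx": 0, "ry": 0, "rz": 0}, {"x": -0.34, "y": 0.5, "z": 0, "rx": 0, "ry": 0, "rz": 0}, {"x": -0.34, "y": 0.5, "z": 0, "rx": 0, "ry": 0, "rz": 0}, {"x": -0.34, "y": 0.5, "z": 0, "rx": 0, "ry": 0, "rz": 0}, {"x": -0.34, "y": 0.5, "z": 0, "rx": 0, "ry": 0, "rz": 0}, {"x": 0, "y": 0, "z": 0, "rx": 0, "ry": 0, "rz": 0.0287}, {"x": 0, "y": 0, "z": 0, "rx": 0, "ry": 0, "rz": 0.0287}]'

```text
clock: 13.22
ee_pos: [580.5, -26.7, 181.7]
ee_rot: [3.105, 0.475, -0.009]
ft_force: [-0.7, -0.5, 0.0]
grip_width: 0.22
grip_force: 39.1
```

>>> move_arm --moves '[{"x": 0, "y": 0, "z": 0.3, "rx": 0, "ry": 0, "rz": 0}, {"x": 0, "y": 0, "z": 0.3, "rx": 0, "ry": 0, "rz": 0}, {"x": 0, "y": 0, "z": 0, "rx": 0, "ry": 0, "rz": 0}]'

```text
clock: 13.6
ee_pos: [579.1, -25.8, 144.7]
ee_rot: [-3.103, -0.487, 0.014]
ft_force: [0.7, 0.1, -0.3]
grip_width: 0.221
grip_force: 39.1
```

```bash
python3 - <<'E'
from h import *
go((584,-26.6,125),-1.26)
print(r.read_state()['joints'])
im=eyes.capture('side');print(blobs(im,'green'))
s=im[:,:,::-1]
cv2.imwrite('pics/c6.png',cv2.resize(s[150:240,260:380],(800,600),interpolation=cv2.INTER_CUBIC))
print(proj('side',(584,-26.6,42)))
E
```

```text
t 13.6 pos [579.1 -25.8 144.7] yaw -1.26 tilt 0.51 F [ 0.7  0.1 -0.3] w 0.221
 shift units [0.077 0.038 0.327] tilt fix [-0.0003  0.0014  0.    ]
 rz 0.0001
[-4.37095955e-02  4.06487493e-01 -1.52346403e-01  1.02076358e+00
 -1.49547264e-03  2.78673383e+00]
[(array([401.5,  91. ]), [375, 78, 57, 23, 732]), (array([303.7, 208.8]), [296, 204, 15, 12, 131])]
[301.58281866 209.1521222 ]
```

View pics/c6.png

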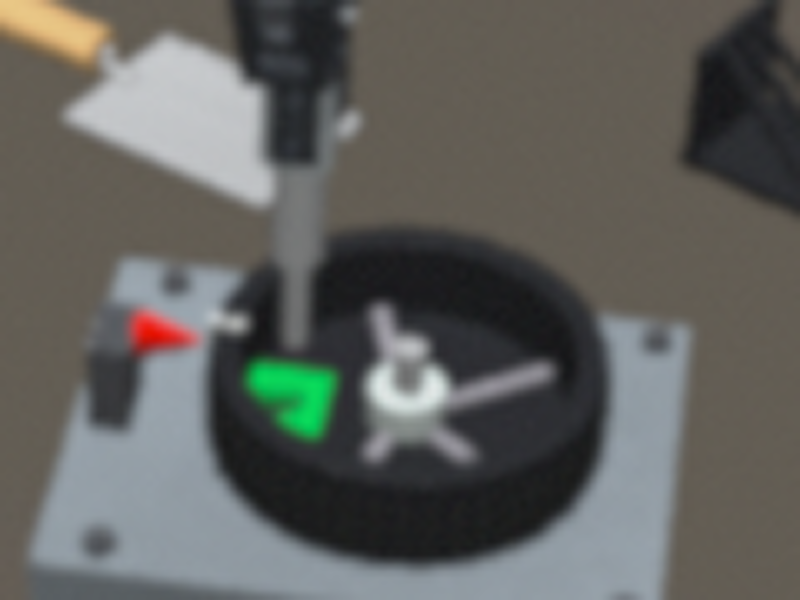

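The pin hangs just above the pad: its tip is at crop (296,348), i.e. (304.4,202.2). The pad hole is near crop (286,400), i.e. (302.9,210.0), with the pad's centroid at (303.7,208.8).

```bash
python3 - <<'E'
from h import *
print('tip pred',proj('side',(579.1,-25.8,68.7)),'implied tip xy',plane('side',304.4,202.2,68.7))
print('hole from side',plane('side',302.9,210,42),'pad centroid',plane('side',303.7,208.8,42))
for dx,dy in((0,0),(2,0),(0,2)):print(proj('side',(582.5+dx,-26.6+dy,42)))
E
```

```text
tip pred [303.86837302 200.39838419] implied tip xy [575.4944871  -21.23111762  68.7       ]
hole from side [580.33321204 -25.56060203  42.        ] pad centroid [580.64232693 -29.79559162  42.        ]
[302.21475329 209.38284904]
[301.37232169 209.07526725]
[301.77348729 209.92771894]
```

>>> move_arm --moves '[{"x": 0.059, "y": 0.028, "z": 0, "rx": 0, "ry": 0.0014, "rz": 0}, {"x": 0, "y": 0, "z": 0.12, "rx": 0, "ry": 0, "rz": 0}, {"x": 0, "y": 0, "z": 0.12, "rx": 0, "ry": 0, "rz": 0}, {"x": 0, "y": 0, "z": 0.1, "rx": 0, "ry": 0, "rz": 0}, {"x": 0, "y": 0, "z": 0, "rx": 0, "ry": 0, "rz": 0}, {"x": 0, "y": 0, "z": 0, "rx": 0, "ry": 0, "rz": 0}]'

```text
clock: 14.4
ee_pos: [585.6, -26.1, 127.1]
ee_rot: [-3.103, -0.487, -0.009]
ft_force: [-0.2, 0.5, 0.8]
grip_width: 0.22
grip_force: 39.1
```

```bash
python3 - <<'E'
from h import *
go((583,-26.3,112),-1.26)
E
```

```text
t 14.4 pos [585.6 -26.1 127.1] yaw -1.259 tilt 0.35 F [-0.2  0.5  0.8] w 0.22
 shift units [-0.045 -0.01   0.252] tilt fix [ 0.    -0.001  0.   ]
 rz 0.0001
```

>>> move_arm --moves '[{"x": -0.035, "y": -0.01, "z": 0.05, "rx": 0, "ry": -0.0007, "rz": 0}, {"x": 0, "y": 0, "z": 0.05, "rx": 0, "ry": 0, "rz": 0}, {"x": 0, "y": 0, "z": 0.04, "rx": 0, "ry": 0, "rz": 0}, {"x": 0, "y": 0, "z": 0, "rx": 0, "ry": 0, "rz": 0}, {"x": 0, "y": 0, "z": 0, "rx": 0, "ry": 0, "rz": 0}]'

```text
clock: 15.02
ee_pos: [583.5, -26.2, 118.7]
ee_rot: [-3.103, -0.487, -0.003]
ft_force: [0.4, 0.3, -0.7]
grip_width: 0.216
grip_force: 39.1
```

```bash
python3 - <<'E'
from h import *
go((583,-26.3,112),-1.26)
E
```

```text
t 15.03 pos [583.5 -26.2 118.7] yaw -1.259 tilt 0.1 F [ 0.4  0.3 -0.7] w 0.216
 shift units [-0.009 -0.001  0.112] tilt fix [ 0.     -0.0003  0.    ]
 rz 0.0001
```

>>> move_arm --moves '[{"x": 0, "y": 0, "z": 0.035, "rx": 0, "ry": 0, "rz": 0}, {"x": 0, "y": 0, "z": 0, "rx": 0, "ry": 0, "rz": 0}]'

```text
clock: 15.28
ee_pos: [583.5, -26.4, 116.5]
ee_rot: [3.103, 0.487, 0.003]
ft_force: [1.6, -1.1, -1.6]
grip_width: 0.22
grip_force: 39.0
```

>>> move_arm --moves '[{"x": 0, "y": 0, "z": 0.035, "rx": 0, "ry": 0, "rz": 0}, {"x": 0, "y": 0, "z": 0, "rx": 0, "ry": 0, "rz": 0}]'

```text
clock: 15.52
ee_pos: [583.5, -26.4, 114.3]
ee_rot: [3.103, 0.487, 0.003]
ft_force: [0.7, -1.9, 0.0]
grip_width: 0.219
grip_force: 38.9
```

>>> move_arm --moves '[{"x": 0, "y": 0, "z": 0.035, "rx": 0, "ry": 0, "rz": 0}, {"x": 0, "y": 0, "z": 0, "rx": 0, "ry": 0, "rz": 0}]'

```text
clock: 15.78
ee_pos: [583.5, -26.4, 112.3]
ee_rot: [3.103, 0.487, 0.002]
ft_force: [0.2, -1.7, -0.5]
grip_width: 0.221
grip_force: 38.9
```

Below 118 with little force: the tip is in the pad hole. Continuing down to the steel (expected near 106).

>>> move_arm --moves '[{"x": 0, "y": 0, "z": 0.035, "rx": 0, "ry": 0, "rz": 0}, {"x": 0, "y": 0, "z": 0.035, "rx": 0, "ry": 0, "rz": 0}, {"x": 0, "y": 0, "z": 0, "rx": 0, "ry": 0, "rz": 0}]'

```text
clock: 16.15
ee_pos: [583.4, -26.3, 107.9]
ee_rot: [-3.104, -0.487, -0.002]
ft_force: [0.1, -2.3, -0.4]
grip_width: 0.217
grip_force: 39.0
```

>>> move_arm --moves '[{"x": 0, "y": 0, "z": 0.035, "rx": 0, "ry": 0, "rz": 0}, {"x": 0, "y": 0, "z": 0, "rx": 0, "ry": 0, "rz": 0}]'

```text
clock: 16.4
ee_pos: [583.4, -26.3, 106.0]
ee_rot: [-3.104, -0.487, -0.002]
ft_force: [0.4, -1.6, -0.5]
grip_width: 0.221
grip_force: 39.0
```

>>> move_arm --moves '[{"x": 0, "y": 0, "z": 0.03, "rx": 0, "ry": 0, "rz": 0}, {"x": 0, "y": 0, "z": 0, "rx": 0, "ry": 0, "rz": 0}]'

```text
clock: 16.65
ee_pos: [584.1, -26.1, 105.6]
ee_rot: [-3.104, -0.487, -0.006]
ft_force: [-1.2, -2.4, 6.2]
grip_width: 0.223
grip_force: 40.1
```

Tip on the steel at about 6 N. Now sweeping tangentially towards housing −y (tool +y).

>>> move_arm --moves '[{"x": 0, "y": 0.015, "z": 0.005, "rx": 0, "ry": 0, "rz": 0}, {"x": 0, "y": 0.015, "z": 0, "rx": 0, "ry": 0, "rz": 0}, {"x": 0, "y": 0, "z": 0, "rx": 0, "ry": 0, "rz": 0}]'

```text
clock: 17.02
ee_pos: [584.4, -26.8, 105.6]
ee_rot: [-3.101, -0.487, -0.006]
ft_force: [-1.8, 0.5, 8.8]
grip_width: 0.217
grip_force: 40.5
```

>>> move_arm --moves '[{"x": 0, "y": 0.012, "z": 0, "rx": 0, "ry": 0, "rz": 0}, {"x": 0, "y": 0.012, "z": 0, "rx": 0, "ry": 0, "rz": 0}, {"x": 0, "y": 0, "z": 0, "rx": 0, "ry": 0, "rz": 0}]'

```text
clock: 17.4
ee_pos: [584.6, -27.3, 105.5]
ee_rot: [-3.099, -0.488, -0.006]
ft_force: [-1.5, 2.9, 9.3]
grip_width: 0.22
grip_force: 41.0
```

>>> move_arm --moves '[{"x": 0, "y": 0.01, "z": 0, "rx": 0, "ry": 0, "rz": 0}, {"x": 0, "y": 0.01, "z": 0, "rx": 0, "ry": 0, "rz": 0}, {"x": 0, "y": 0, "z": 0, "rx": 0, "ry": 0, "rz": 0}]'

```text
clock: 17.77
ee_pos: [584.7, -27.7, 105.5]
ee_rot: [-3.097, -0.488, -0.005]
ft_force: [-2.4, 3.1, 8.7]
grip_width: 0.222
grip_force: 41.5
```

>>> move_arm --moves '[{"x": 0, "y": 0.015, "z": 0, "rx": 0, "ry": 0, "rz": 0}, {"x": 0, "y": 0.015, "z": 0, "rx": 0, "ry": 0, "rz": 0}, {"x": 0, "y": 0, "z": 0, "rx": 0, "ry": 0, "rz": 0}]'

```text
clock: 18.15
ee_pos: [584.9, -28.5, 105.4]
ee_rot: [-3.095, -0.488, -0.005]
ft_force: [-2.3, 6.0, 10.0]
grip_width: 0.217
grip_force: 42.8
```

>>> move_arm --moves '[{"x": 0, "y": 0.015, "z": 0, "rx": 0, "ry": 0, "rz": 0}, {"x": 0, "y": 0.015, "z": 0, "rx": 0, "ry": 0, "rz": 0}, {"x": 0, "y": 0, "z": 0, "rx": 0, "ry": 0, "rz": 0}]'

```text
clock: 18.52
ee_pos: [585.3, -29.8, 105.3]
ee_rot: [-3.094, -0.489, -0.005]
ft_force: [-3.4, 6.1, 10.3]
grip_width: 0.216
grip_force: 43.4
```

>>> move_arm --moves '[{"x": 0, "y": 0.015, "z": 0, "rx": 0, "ry": 0, "rz": 0}, {"x": 0, "y": 0.015, "z": 0, "rx": 0, "ry": 0, "rz": 0}, {"x": 0, "y": 0, "z": 0, "rx": 0, "ry": 0, "rz": 0}]'

```text
clock: 18.9
ee_pos: [585.5, -31.9, 104.8]
ee_rot: [-3.095, -0.489, -0.003]
ft_force: [-1.8, 2.3, 1.7]
grip_width: 0.218
grip_force: 40.3
```

```bash
python3 - <<'E'
from h import *
go((583,-26.3,112),-1.26)
print(blobs(eyes.capture('side'),'green'))
E
```

```text
t 18.9 pos [585.5 -31.9 104.8] yaw -1.257 tilt 0.46 F [-1.8  2.3  1.7] w 0.218
 shift units [-0.011 -0.103 -0.119] tilt fix [-0.0012 -0.0005 -0.    ]
 rz 0.0004
[(array([401.5,  91. ]), [375, 78, 57, 23, 734]), (array([304.2, 208.7]), [296, 203, 16, 13, 111])]
```

Force and height dropped together, so the tip has probably found the hole. Pressing down gently.

>>> move_arm --moves '[{"x": 0, "y": 0, "z": 0.03, "rx": 0, "ry": 0, "rz": 0}, {"x": 0, "y": 0, "z": 0.02, "rx": 0, "ry": 0, "rz": 0}, {"x": 0, "y": 0, "z": 0, "rx": 0, "ry": 0, "rz": 0}]'

```text
clock: 19.32
ee_pos: [585.4, -32.9, 100.7]
ee_rot: [-3.097, -0.488, -0.001]
ft_force: [-2.3, 6.2, 3.5]
grip_width: 0.22
grip_force: 41.2
```

>>> move_arm --moves '[{"x": 0, "y": 0, "z": 0.03, "rx": 0, "ry": 0, "rz": 0}, {"x": 0, "y": 0, "z": 0, "rx": 0, "ry": 0, "rz": 0}]'

```text
clock: 19.58
ee_pos: [585.4, -32.9, 98.8]
ee_rot: [-3.097, -0.488, -0.001]
ft_force: [-2.3, 5.7, 2.1]
grip_width: 0.221
grip_force: 41.3
```

>>> move_arm --moves '[{"x": 0, "y": -0.03, "z": 0.03, "rx": 0, "ry": 0, "rz": 0}, {"x": 0, "y": -0.02, "z": 0.03, "rx": 0, "ry": 0, "rz": 0}, {"x": 0, "y": 0, "z": 0.03, "rx": 0, "ry": 0, "rz": 0}, {"x": 0, "y": 0, "z": 0, "rx": 0, "ry": 0, "rz": 0}]'

```text
clock: 20.08
ee_pos: [585.1, -32.2, 93.3]
ee_rot: [-3.102, -0.487, -0.001]
ft_force: [-1.9, 4.0, 0.7]
grip_width: 0.22
grip_force: 40.3
```

>>> move_arm --moves '[{"x": 0, "y": 0, "z": 0.035, "rx": 0, "ry": 0, "rz": 0}, {"x": 0, "y": 0, "z": 0.035, "rx": 0, "ry": 0, "rz": 0}, {"x": 0, "y": 0, "z": 0, "rx": 0, "ry": 0, "rz": 0}]'

```text
clock: 20.45
ee_pos: [585.2, -32.1, 89.4]
ee_rot: [-3.102, -0.487, -0.002]
ft_force: [-1.8, 4.7, 1.2]
grip_width: 0.218
grip_force: 40.7
```

>>> move_arm --moves '[{"x": 0, "y": 0, "z": 0.035, "rx": 0, "ry": 0, "rz": 0}, {"x": 0, "y": 0, "z": 0, "rx": 0, "ry": 0, "rz": 0}]'

```text
clock: 20.7
ee_pos: [585.2, -32.1, 87.3]
ee_rot: [-3.102, -0.487, -0.002]
ft_force: [-2.9, 5.0, 2.4]
grip_width: 0.224
grip_force: 40.8
```

>>> move_arm --moves '[{"x": 0, "y": -0.01, "z": 0.035, "rx": 0, "ry": 0, "rz": 0}, {"x": 0, "y": 0, "z": 0, "rx": 0, "ry": 0, "rz": 0}]'

```text
clock: 20.95
ee_pos: [585.2, -31.9, 85.2]
ee_rot: [-3.103, -0.487, -0.002]
ft_force: [-1.8, 4.4, 1.9]
grip_width: 0.224
grip_force: 40.7
```

>>> move_arm --moves '[{"x": 0, "y": 0, "z": 0.03, "rx": 0, "ry": 0, "rz": 0}, {"x": 0, "y": 0, "z": 0, "rx": 0, "ry": 0, "rz": 0}]'

```text
clock: 21.2
ee_pos: [585.4, -31.9, 84.0]
ee_rot: [-3.103, -0.487, -0.003]
ft_force: [-2.6, 5.3, 3.9]
grip_width: 0.214
grip_force: 41.0
```

>>> move_arm --moves '[{"x": 0, "y": 0, "z": 0.025, "rx": 0, "ry": 0, "rz": 0}, {"x": 0, "y": 0, "z": 0, "rx": 0, "ry": 0, "rz": 0}]'

```text
clock: 21.45
ee_pos: [585.7, -31.8, 83.9]
ee_rot: [-3.103, -0.487, -0.005]
ft_force: [-5.4, 4.8, 12.5]
grip_width: 0.218
grip_force: 41.8
```

Seated at 83.9 mm with 12 N of force, as predicted (84). Releasing.

>>> move_arm --moves '[{"x": 0, "y": 0, "z": -0.02, "rx": 0, "ry": 0, "rz": 0}, {"x": 0, "y": 0, "z": 0, "rx": 0, "ry": 0, "rz": 0}, {"x": 0, "y": 0, "z": 0, "rx": 0, "ry": 0, "rz": 0}, {"x": 0, "y": 0, "z": 0, "rx": 0, "ry": 0, "rz": 0}, {"x": 0, "y": 0, "z": 0, "rx": 0, "ry": 0, "rz": 0}, {"x": 0, "y": 0, "z": 0, "rx": 0, "ry": 0, "rz": 0}]' --grip 0.1

```text
clock: 22.2
ee_pos: [585.4, -32.1, 83.2]
ee_rot: [-3.103, -0.487, -0.003]
ft_force: [0.4, 0.7, 0.4]
grip_width: 0.547
grip_force: 0.0
```

>>> move_arm --moves '[{"x": 0, "y": 0, "z": -0.3, "rx": 0, "ry": 0, "rz": 0}, {"x": 0, "y": 0, "z": -0.5, "rx": 0, "ry": 0, "rz": 0}, {"x": 0, "y": 0, "z": -0.8, "rx": 0, "ry": 0, "rz": 0}, {"x": 0, "y": -0.8, "z": -0.4, "rx": 0, "ry": 0, "rz": 0}, {"x": 0, "y": -0.8, "z": 0, "rx": 0, "ry": 0, "rz": 0}, {"x": 0, "y": -0.8, "z": 0, "rx": 0, "ry": 0, "rz": 0}, {"x": 0, "y": -0.8, "z": 0, "rx": 0, "ry": 0, "rz": 0}, {"x": 0, "y": 0, "z": 0, "rx": 0, "ry": 0, "rz": 0}]'

```text
clock: 23.2
ee_pos: [525.3, 153.2, 203.4]
ee_rot: [-3.102, -0.494, -0.003]
ft_force: [-0.1, -0.6, -1.1]
grip_width: 0.549
grip_force: 0.0
```

```bash
python3 - <<'E'
from h import *
go(None)
t=eyes.capture('top');s=eyes.capture('side')
a,b=[x for x in blobs(s,'orange')],blobs(t,'orange');print(a,b)
k=lambda i,x,y,w,h:cv2.resize(i[y:y+h,x:x+w,::-1],(400,300),interpolation=cv2.INTER_CUBIC)
cv2.imwrite('pics/c7.png',np.hstack([k(t,252,180,120,90),k(s,260,160,120,90)]))
E
```

```text
t 23.2 pos [525.3 153.2 203.4] yaw -1.255 tilt 0.1 F [-0.1 -0.6 -1.1] w 0.549
[(array([302.5, 186.8]), [298, 179, 10, 16, 126]), (array([284.1, 294.3]), [275, 278, 19, 29, 330])] [(array([312. , 214.9]), [307, 210, 11, 10, 44])]
```

View pics/c7.png

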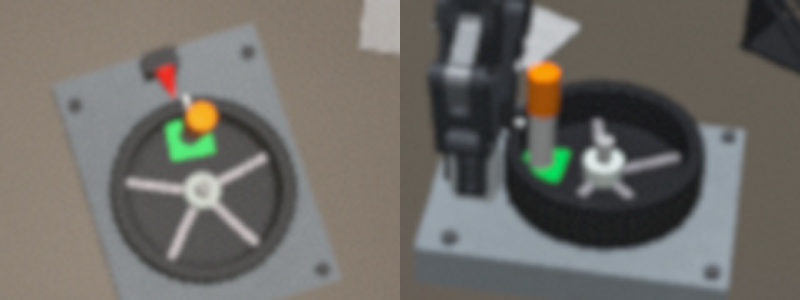

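The pin stands upright with its shoulder on the green pad (side (302,187), top (312,215)). The white line is a few mm past the pointer, and the gripper is clear.

```bash
python3 -c "
from h import *
print(two((303.1,182),(312.6,214.9)))
print(r.hand_in())"
```

```text
(array([587.52158725, -34.14690275, 108.15105054]), np.float64(1.716681238753301))
the job is handed in; nothing more can be done
None
```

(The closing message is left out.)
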